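# Set a row of enamel tiles in the bar cramp and pin the jaw

## Robot

A 7-joint arm with a two-finger parallel gripper is mounted at the origin on the work surface. World frame = base frame: x ahead of the robot, y to its left, z up, the work surface at z = 0. Lengths are in m, angles in rad, forces in N, time in s.
With the tool pointing down it reaches from about 0.425 to 1.025 m from the base axis. Payload 3.6 kg.
Tool frame: the origin (TCP) lies on the centre line of the jaws, within the pads' length; the fingertips stand tcp_to_tips ahead of it and the grasp point (between the pads) lies 11 mm behind it (tcp_to_tips is the distance from the TCP to the fingertips, in m); z points along the fingers, y is the line along which they close (so a half turn about z gives the same grasp; the last joint's range is limited). The gripper opens to 85 mm and grips with 20 to 120 N. Pads are 22 mm wide; open, the fingers measure 114 mm over their backs; the gripper's body (76 mm by 85 mm) begins 54 mm behind the grasp point. The pads swing forward as they close: fully open they stand 13 mm farther back than shut.
Start: joints at [1.115, 0.591, 0.048, 1.609, -0.033, 0.943, -0.034], TCP at [0.257, -0.678, 0.216] pointing down, gripper open.
Joint ranges: [-2.69, 2.69], [-0.47, 2.24], [-1.27, 1.36], [0.19, 2.51], [-1.53, 4.68], [0.08, 2.07], [-3.09, 3.09]. Speed limits (rad/s): [2.57, 2.57, 3.14, 3.14, 3.14, 3.14, 3.14].

## Interface

Orientations are given as a unit quaternion [x, y, z, w].
In Python, from rig import observe, read_camera, get_calibration, sign_off, spot_in, spot_point, tcp_to_tips gives the robot as it stands.
- The arm moves only by the tool servo_tool, never from a script. Its arguments are lists of equal length, an entry for each row: "grip": the opening, from 0 (shut) to 1 (fully open); "xyz": the shift along the tool's x, y, z in units of 25 mm (1.0 is 25 mm), a list of three; "dr": the turn, a rotation vector about the tool's x, y, z in units of 5 degrees (1.0 is 5 degrees), a list of three. In form: {"grip": [grip, ...], "xyz": [[tx, ty, tz], ...], "dr": [[ax, ay, az], ...]}. A call has 1 to 8 rows; each row shifts and turns the commanded pose from where the row before left it, along the tool's axes as they then stand; what a row does not reach is not made up. A row lasts 1/12 s, in which the tool goes at most 41.7 mm and 7.16 degrees, less where a joint would pass 70% of its speed; a pose out of reach is approached as far as the arm can. A call is refused whole if a number of a shift passes 1 or a number of a turn 1, either way. A call with a gripper value outside its range is refused whole. The fingers move at their own pace and stop on an object; "grip_force" is the grip in N (left out, the last holds). Time passes only in rows, so rows that do not move let the fingers close. It gives the time, the measured TCP pose, the force, the opening and the grip force at its end, in the units of the state.
- observe(): the state, without advancing time (a new reading comes with each control period).
- read_camera(name): name is "scene" or "top" or "wrist"; returns the picture (400x640x3 uint8, red, green, blue); there is no depth.
- get_calibration(name): a dict with "intrinsics" (3x3 intrinsics, pixels), "distortion" ([k1, k2, p1, p2, k3] as OpenCV has them; the pictures are not rectified), "T" (4x4, takes a point from camera to world coordinates); the wrist camera has in their place "T_tool_cam" (4x4, takes a point from camera to tool coordinates, whose origin is the TCP and whose axes are the flange's). Camera axes: x right, y down, z forward; pixel columns grow to the right and rows downward; lengths in m; the calibration is good to about 2 mm. A picture is of the moment at which its call begins: read the wrist's pose just before it. get_calibration takes no time and is no camera call.
- sign_off(): hands the job in; it is judged then, once.
Trained networks look in the newest picture that a camera, given by its name, has taken for a name from the list of things; names that differ only in an ending like _2 or _b are one class to them, and where a whole thing is asked for, a point or a joint stands for the part that bears it (a point fixed in the world has none). Each returns a list of dicts, best first, with "conf" (0 to 1); they miss things now and then, are a little off and sometimes report something else, mostly with a low value. They report only what shows in the picture. A call takes as long as a camera call. They do not tell look-alikes from the thing itself.
- spot_in(camera, target): "extent" ([left, top, width, height] in pixels, round what is visible of it).
- spot_point(camera, target): "pixel" ([column, row] in pixels: a listed point, or the origin of a listed thing).
The state is a dict: "t": time; "qpos": joint angles; "dq": joint speeds; "effort": joint torques, N m; "eef_pos": TCP position; "tcp_rot": TCP orientation; "contact_force": force on the tool from outside, world axes, zero at the start; "torque": the same for the moment, N m; "width": finger opening in m; "grasp_force": force on a finger pad.
Only numpy, scipy, OpenCV 4.12 (cv2) and the standard library are available. Lean on these libraries where they do the work, as an engineer would, in place of code of your own. Each camera call takes 0.05 s, during which the arm holds its last target. There are 200 camera calls.

## Task

Push the three loose enamel tiles back against the cramp's square tube, between the two jaws, so that they lie in one straight row. Then pull up the knob on the sliding jaw, slide the jaw along to the next hole towards the tiles so that it closes the row up, and let the pin drop fully home in that hole. Finish still gripping the knob with the pin held home, because I am going to tighten the locking screw; leave the other things on the table where they are.

Things in the scene. Friction and masses are not known exactly. Their poses are not given: they have to be found in the camera images.
- cramp: bar cramp fixed to the bench: 30 mm square steel tube with a row of 11 mm holes, 50 mm apart, along its top. Origin at bench level under the tube's axis; +y along the tube from the fixed jaw to the sliding jaw; the tiles lie on its -x side, towards the robot. Tube: y = -158 to +302 mm, z = 4 to 34 mm, tile-side face at x = -15 mm. The sliding jaw's face starts at y = +158 mm.
- fixed_face (a point): middle of the fixed jaw's inner face, at cramp x = -58, y = -120 mm, 18 mm above the bench. The jaw is a grey steel arm 12 mm thick, 2 to 34 mm high, reaching from the tube to cramp x = -102 mm.
- jaw_face (a point): middle of the sliding jaw's tile-side face, at cramp x = -58 mm, 18 mm above the bench: an arm like the fixed jaw's, on a grey steel sleeve 60 mm long, 38 mm wide, top 38 mm above the bench. The face is 30 mm from the knob's axis along the tube.
- slide (a joint): travel of the sliding jaw in m: 0 in the hole where it starts, growing as it moves towards the fixed jaw (-y of the cramp); next hole at 0.050, the one behind at -0.050. It slides with about 3 N of friction (more when it pushes tiles), and only while the pin is out of a hole; in a hole it has 1.5 mm play each way.
- plunger (a joint): lift of the spring plunger in m: 0 = pin fully home; 0.010 = pin riding on top of the tube between holes (lift it more than that to leave a hole freely); 0.016 = end stop. The spring pulls it down with 5 N at 0 and 11 N at the stop.
- knob (a point): centre of the plunger's round black knob, 30 mm diameter, 24 mm high, axis upright, on the tube's axis (cramp x = 0) at cramp y = 188 mm minus the slide value; 65 mm above the bench with the pin home, rising with the plunger. Below it is a 22 mm barrel on the sleeve. Moving the lifted knob along the tube takes the jaw with it.
- tile_a: one of three like square blue enamel tiles, 75 x 75 x 12 mm, about 150 g, lying loose beside the tube between the jaws; origin at the centre of its underside, x and y along its sides, z up. Against the tube its centre is at cramp x = -52.5 mm. In the next hole the jaws stand 228 mm apart: the 225 mm row and 3 mm to spare.
- tile_b: another of three like square blue enamel tiles, 75 x 75 x 12 mm, about 150 g, lying loose beside the tube between the jaws; origin at the centre of its underside, x and y along its sides, z up. Against the tube its centre is at cramp x = -52.5 mm. In the next hole the jaws stand 228 mm apart: the 225 mm row and 3 mm to spare.
- tile_c: another of three like square blue enamel tiles, 75 x 75 x 12 mm, about 150 g, lying loose beside the tube between the jaws; origin at the centre of its underside, x and y along its sides, z up. Against the tube its centre is at cramp x = -52.5 mm. In the next hole the jaws stand 228 mm apart: the 225 mm row and 3 mm to spare.
- jar: lidded amber glass jar, 48 mm diameter, 60 mm high, behind the tube; origin at the centre of its underside. To be left alone.
- cup: clear plastic cup, 60 mm mouth, 65 mm high, beyond the fixed jaw; origin at the centre of its underside. To be left alone.
- spatula: spatula 180 mm long lying beyond the sliding jaw; origin under its middle, x along it. To be left alone.
- brush: brush 170 mm long lying behind the tube; origin under its middle, x along it. To be left alone.
- coaster: round cork coaster, 92 mm diameter, 8 mm thick, off to the right; origin at the centre of its underside. To be left alone.
- tape: roll of tape, 90 mm diameter, 20 mm high, off to the left; origin at the centre of its underside. To be left alone.
Mind the look-alikes: they are no part of the job. Leave any purple look-alike of the tile_a alone.

How it is judged:
By the outcome, as a careful person would: the job done as asked, in the order asked, and still so for the second after the job is handed in, while the arm keeps its last pose, push and grip.
It also fails if it takes over 54 s, if anything falls off the work surface, if the arm or the gripper's body presses on something with over 40 N, if the wrist force passes 120 N, or if a joint passes its speed limit or range.

## Working session

There is one attempt and no reset: what is moved stays moved. The work goes in short steps, Python scripts to look and compute and a tool call to move; the robot and the scene stay as the last step left them, time stands still between calls to the robot, and variables do not carry over. Pictures are saved under pics/ and viewed, at most 10 in all, crops included, and the job is handed in when it is done.

Besides the shell and the picture viewer there is one more tool, called after "Call:" as name(argument=value, ...), one argument or row to a line, values as JSON. servo_tool: Moves the arm, as the interface text tells. Its arguments: {"type":"object","properties":{"grip":{"type":"array","items":{"type":"number"}},"xyz":{"type":"array","items":{"type":"array","items":{"type":"number"}}},"dr":{"type":"array","items":{"type":"array","items":{"type":"number"}}},"grip_force":{"type":"number"}},"required":["grip","xyz","dr"]}

```bash
mkdir -p pics; cat > h.py <<'E'
import numpy as np, cv2
from rig import *
def ray(cam,px,st=None):
    c=get_calibration(cam)
    if cam=="wrist":
        from scipy.spatial.transform import Rotation as R
        T=np.eye(4);T[:3,:3]=R.from_quat(st["tcp_rot"]).as_matrix();T[:3,3]=st["eef_pos"];T=T@np.array(c["T_tool_cam"])
    else: T=np.array(c["T"])
    u=cv2.undistortPoints(np.array([[px]],float),np.array(c["intrinsics"]),np.array(c["distortion"]))[0,0]
    d=T[:3,:3]@np.array([u[0],u[1],1]);return T[:3,3],d
def atz(cam,px,z,st=None):
    o,d=ray(cam,px,st);return o+d*(z-o[2])/d[2]
def tri(r):
    A=0;b=0
    for o,d in r:
        d=d/np.linalg.norm(d);P=np.eye(3)-np.outer(d,d);A=A+P;b=b+P@o
    return np.linalg.solve(A,b)
def save(n,im): cv2.imwrite("pics/"+n,im[:,:,::-1])
E
python3 - <<'E'
from h import *
np.set_printoptions(precision=4,suppress=True)
s=observe();print(s["t"],s["eef_pos"],s["tcp_rot"],s["width"],s["contact_force"],tcp_to_tips)
ims=[]
P={}
for c in("top","scene"):
    im=read_camera(c);save(c+"0.png",im)
    for t in("knob","fixed_face","jaw_face","tile_a","cramp"):
        r=[(np.round(x["pixel"],1).tolist(),round(x["conf"],2)) for x in spot_point(c,t)[:5]]
        print(c,t,r)
        P[c,t]=r
for t,z in(("knob",.065),("fixed_face",.018),("jaw_face",.018)):
    a,b=P["top",t],P["scene",t]
    if a and b: print(t,tri([ray("top",a[0][0]),ray("scene",b[0][0])]),atz("top",a[0][0],z),atz("scene",b[0][0],z))
for x in P["top","tile_a"]: print("tile",x,atz("top",x[0],0))
for x in P["scene","tile_a"]: print("tile",x,atz("scene",x[0],0))
E
```

```text
0.0 [ 0.257  -0.677   0.2151] [ 0.9836  0.1804 -0.0003 -0.0011] 0.08519528327479235 [ 0.6899 -0.6412  1.7939] 0.008
top knob [([299.3, 171.9], 0.49), ([350.1, 201.9], 0.41)]
top fixed_face [([397.4, 202.8], 0.75), ([455.1, 258.4], 0.69)]
top jaw_face [([308.3, 189.4], 0.69)]
top tile_a [([379.9, 203.7], 0.93), ([321.3, 203.6], 0.91), ([348.0, 203.5], 0.89), ([357.9, 276.0], 0.77)]
top cramp [([357.7, 178.0], 0.94), ([380.3, 204.5], 0.58)]
scene knob [([329.7, 229.7], 0.59)]
scene fixed_face [([230.6, 207.9], 0.97)]
scene jaw_face [([322.6, 223.3], 0.72)]
scene tile_a [([276.6, 212.0], 0.74), ([285.4, 163.3], 0.74), ([305.3, 218.3], 0.62), ([249.7, 209.0], 0.58)]
scene cramp [([262.4, 229.4], 0.97)]
knob [0.6411 0.0886 0.0573] [0.6399 0.0841 0.065 ] [0.6469 0.0934 0.065 ]
fixed_face [ 0.5515 -0.2236  0.0086] [ 0.5496 -0.2202  0.018 ] [ 0.5599 -0.2215  0.018 ]
jaw_face [0.5922 0.062  0.0243] [0.594 0.058 0.018] [0.5862 0.0654 0.018 ]
tile ([379.9, 203.7], 0.93) [ 0.5498 -0.1677  0.    ]
tile ([321.3, 203.6], 0.91) [0.5513 0.0175 0.    ]
tile ([348.0, 203.5], 0.89) [ 0.5511 -0.0669  0.    ]
tile ([357.9, 276.0], 0.77) [ 0.3246 -0.0939  0.    ]
tile ([276.6, 212.0], 0.74) [ 0.5431 -0.0832  0.    ]
tile ([285.4, 163.3], 0.74) [ 0.3161 -0.0999  0.    ]
tile ([305.3, 218.3], 0.62) [0.5576 0.0086 0.    ]
tile ([249.7, 209.0], 0.58) [ 0.5412 -0.1688 -0.    ]
```

```bash
python3 - <<'E'
import cv2,numpy as np
a=cv2.imread("pics/top0.png")[140:300,260:460];b=cv2.imread("pics/scene0.png")[140:260,200:360]
cv2.imwrite("pics/c1.png",cv2.resize(a,None,fx=3.75,fy=3.75,interpolation=cv2.INTER_CUBIC))
cv2.imwrite("pics/c2.png",cv2.resize(b,None,fx=5,fy=5,interpolation=cv2.INTER_CUBIC))
E
```

```text
(no output)
```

View pics/c1.png

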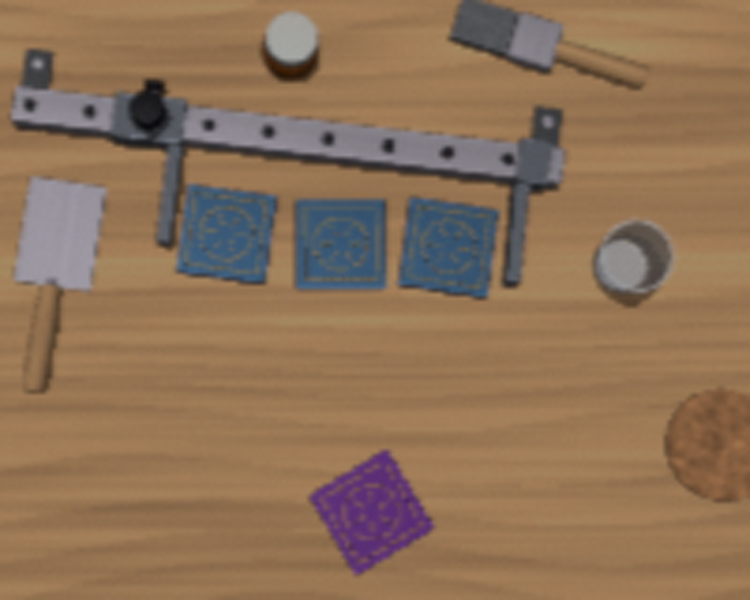

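View pics/c2.png

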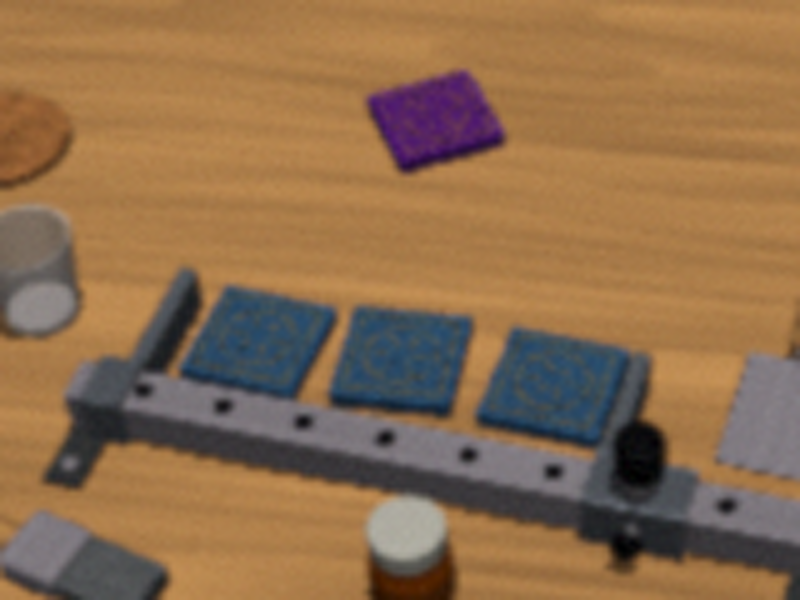

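The top crop shows the blue tiles at top pixels (321,204), (348,204) and (380,204). The purple look-alike is at (358,276) and will be left alone. The knob is at (299.5,169), not (350,202), which is a tile. The sliding jaw is on the left, the fixed jaw on the right, and the tube holes are clear.

```bash
python3 - <<'E'
from h import *
np.set_printoptions(precision=4,suppress=True)
H=[(30,105,288),(90,111,238),(209,125,138),(268,132,88),(328,139,38),(388,146,-12),(448,153,-62),(508,159,-112)]
W=[];Y=[]
for u,v,y in H:
    p=atz("top",[260+u/3.75,140+v/3.75],.034);W.append(p[:2]);Y.append(y/1000)
W=np.array(W);Y=np.array(Y)
A=np.c_[Y,np.ones(8)];c,r,_,_=np.linalg.lstsq(A,W,rcond=None)
print("ydir",c[0],np.linalg.norm(c[0]),"yaw deg",np.degrees(np.arctan2(-c[0][0],c[0][1])),"origin",c[1]);print((W-A@c)*1000)
print(get_calibration("wrist")["T_tool_cam"],get_calibration("wrist")["intrinsics"])
E
```

```text
ydir [0.1228 0.9912] 0.9987701263306329 yaw deg -7.060614285333075 origin [ 0.6247 -0.1023]
[[-0.3049  0.1082]
 [ 0.4014 -0.3065]
 [ 0.1343 -0.166 ]
 [ 0.013   0.3981]
 [-0.1075  0.1841]
 [-0.2215  0.0238]
 [-0.329  -0.0822]
 [ 0.4141 -0.1595]]
[[-0.0009 -0.9468 -0.3218  0.0817]
 [ 1.     -0.0012  0.0007 -0.0001]
 [-0.001  -0.3218  0.9468 -0.1573]
 [ 0.      0.      0.      1.    ]] [[347.1399   0.     312.0849]
 [  0.     347.1399 195.9484]
 [  0.       0.       1.    ]]
```

Call:
servo_tool(
  grip=[0.5, 0.5, 0.5, 0.5, 0.5, 0.5, 0.5, 0.5],
  xyz=[
    [0, 0, 0],
    [0, 0, 0],
    [0, 0, 0],
    [0, 0, 0],
    [0, 0, 0],
    [0, 0, 0],
    [0.42, -0.98, 0],
    [0.42, -0.98, 0],
  ],
  dr=[
    [0, 0, 0.93],
    [0, 0, 0.93],
    [0, 0, 0.93],
    [0, 0, 0.93],
    [0, 0, 0.93],
    [0, 0, 0.93],
    [0, 0, 0],
    [0, 0, 0],
  ],
)

```text
t: 1.27
eef_pos: [0.2825, -0.6329, 0.2163]
tcp_rot: [0.998, -0.064, -0.0, 0.001]
contact_force: [1.3, 0.7, 0.3]
width: 0.0427
grasp_force: 0.0
```

Call:
servo_tool(
  grip=[0.5, 0.5, 0.5, 0.5, 0.5, 0.5, 0.5, 0.5],
  xyz=[
    [0.42, -0.98, 0],
    [0.42, -0.98, 0],
    [0.42, -0.98, 0],
    [0.42, -0.98, 0],
    [0.42, -0.98, 0],
    [0.42, -0.98, 0],
    [0.42, -0.98, 0],
    [0.42, -0.98, 0],
  ],
  dr=[
    [0, 0, 0],
    [0, 0, 0],
    [0, 0, 0],
    [0, 0, 0],
    [0, 0, 0],
    [0, 0, 0],
    [0, 0, 0],
    [0, 0, 0],
  ],
)

```text
t: 1.93
eef_pos: [0.3925, -0.4466, 0.2166]
tcp_rot: [0.998, -0.062, 0.0, 0.0]
contact_force: [0.8, 0.1, -0.1]
width: 0.0425
grasp_force: 0.0
```

Call:
servo_tool(
  grip=[0.5, 0.5, 0.5, 0.5, 0.5, 0.5, 0.5, 0.5],
  xyz=[
    [0.42, -0.98, 0],
    [0.42, -0.98, 0],
    [0.42, -0.98, 0],
    [0.42, -0.98, 0],
    [0.42, -0.98, 0],
    [0.42, -0.98, 0],
    [0.42, -0.98, 0],
    [0, 0, 0],
  ],
  dr=[
    [0, 0, 0],
    [0, 0, 0],
    [0, 0, 0],
    [0, 0, 0],
    [0, 0, 0],
    [0, 0, 0],
    [0, 0, 0],
    [0, 0, 0],
  ],
)

```text
t: 2.6
eef_pos: [0.4901, -0.2801, 0.2164]
tcp_rot: [0.998, -0.057, 0.001, -0.002]
contact_force: [0.2, 0.4, -0.6]
width: 0.0426
grasp_force: 0.0
```

```bash
python3 - <<'E'
from h import *
s=observe();im=read_camera("wrist");save("w1.png",im);import pickle;pickle.dump(s,open("w1.pkl","wb"))
print(s["t"],s["eef_pos"],s["tcp_rot"],s["width"])
E
```

```text
2.6 [ 0.49007291 -0.28007743  0.21639175] [ 0.99835232 -0.05734194  0.00112516 -0.00181328] 0.04257196428516966
```

View pics/w1.png

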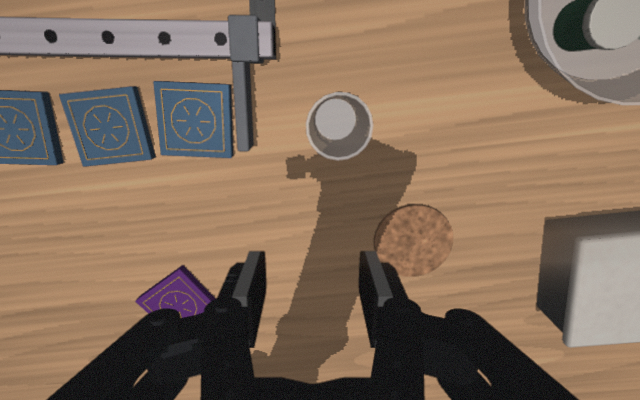

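Call:
servo_tool(
  grip=[0.5, 0.5, 0.5, 0.5, 0.5],
  xyz=[
    [0, -0.9, 0],
    [0, -0.9, 0],
    [0, -0.9, 0],
    [0, -0.9, 0],
    [0, 0, 0],
  ],
  dr=[
    [0, 0, 0],
    [0, 0, 0],
    [0, 0, 0],
    [0, 0, 0],
    [0, 0, 0],
  ],
)

```text
t: 3.07
eef_pos: [0.4975, -0.1931, 0.2162]
tcp_rot: [0.998, -0.059, -0.0, -0.001]
contact_force: [0.4, 0.5, 0.3]
width: 0.0429
grasp_force: 0.0
```

The wrist view shows the fixed jaw at (242,90), the blue tiles at (193,120), (107,126) and (15,128), and the purple tile at (180,300). I stopped short of the middle, so I'll go further along.

Call:
servo_tool(
  grip=[0.5, 0.5, 0.5, 0.5, 0.5, 0.5],
  xyz=[
    [0.4, -0.9, 0],
    [0.4, -0.9, 0],
    [0.4, -0.9, 0],
    [0.4, -0.9, 0],
    [0, -0.6, 0],
    [0, 0, 0],
  ],
  dr=[
    [0, 0, 0],
    [0, 0, 0],
    [0, 0, 0],
    [0, 0, 0],
    [0, 0, 0],
    [0, 0, 0],
  ],
)

```text
t: 3.57
eef_pos: [0.5511, -0.0952, 0.2163]
tcp_rot: [0.998, -0.06, 0.0, -0.001]
contact_force: [-0.0, 0.6, 0.8]
width: 0.0426
grasp_force: 0.0
```

```bash
python3 - <<'E'
from h import *
import pickle
s=observe();im=read_camera("wrist");save("w2.png",im);pickle.dump(s,open("w2.pkl","wb"))
print(s["t"],s["eef_pos"],s["tcp_rot"],s["width"])
for t in ("knob","jaw_face","fixed_face","tile_a"): print(t,[(np.round(x["pixel"],1).tolist(),round(x["conf"],2)) for x in spot_point("wrist",t)[:4]])
E
```

```text
3.5667 [ 0.55109681 -0.09517231  0.21633246] [ 9.98211713e-01 -5.97717141e-02  3.53838861e-04 -7.69881216e-04] 0.042626479664848914
knob [([81.5, 83.5], 0.79)]
jaw_face [([153.9, 142.5], 0.84), ([425.2, 141.3], 0.58)]
fixed_face [([425.5, 139.7], 0.62)]
tile_a [([291.9, 164.1], 0.89), ([372.2, 157.5], 0.86), ([332.8, 330.0], 0.73), ([204.9, 161.9], 0.71)]
```

View pics/w2.png

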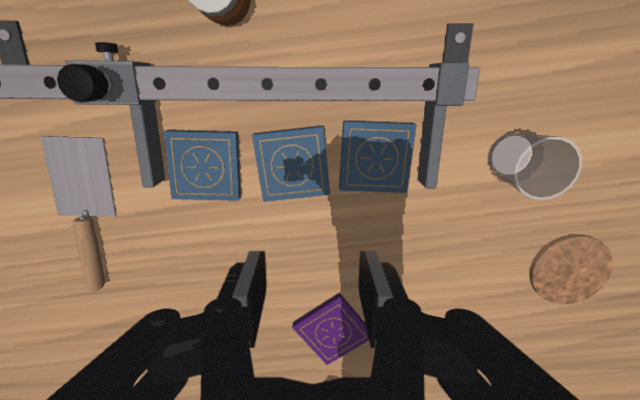

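Wrist view 2: the knob is at (82,83), with tube holes along row 84. The tiles are at (203,163), (291,163) and (377,157), and the purple tile is at (332,330). Next I'll get metric positions in the cramp frame.

```bash
cat >> h.py <<'E'
O=np.array([.6247,-.1023]);PSI=np.radians(-7.06)
C=np.array([[np.cos(PSI),-np.sin(PSI)],[np.sin(PSI),np.cos(PSI)]])
def tocr(p): return (np.array(p)[:2]-O)@C
E
python3 - <<'E'
from h import *
import pickle
np.set_printoptions(precision=4,suppress=True)
s=pickle.load(open("w2.pkl","rb"))
print("tcp cramp",tocr(s["eef_pos"]))
for u,y in((50,238),(160,138),(213.5,88),(267,38),(321,-12),(375,-62),(428.5,-112)): print(y,tocr(atz("wrist",[u,84+(u-160)*.004],.034,s)))
print("knob tri",(k:=tri([ray("wrist",[81.5,83.5],s),ray("top",[299.3,168.5])])),tocr(k))
k2=tri([ray("wrist",[81.5,83.5],s),ray("scene",[329,230])]);print(k2,tocr(k2),tocr(atz("wrist",[81.5,83.5],.065,s)))
for n,cs in dict(L=[(165,130),(238,131),(240,199),(171,199)],M=[(253,133),(323,126),(329,192),(263,200)],R=[(343,121),(415,123),(409,192),(340,190)],jaw=[(156,187),(137,187)],fix=[(424,186),(438,186)]).items():
    z=.034 if n in("jaw","fix") else .012
    print(n,[np.round(tocr(atz("wrist",c,z,s))*1000,1).tolist() for c in cs])
E
```

```text
tcp cramp [-0.0739 -0.002 ]
238 [0.0015 0.2394]
138 [0.002  0.1388]
88 [0.0021 0.0894]
38 [0.0022 0.0397]
-12 [ 0.0021 -0.0105]
-62 [ 0.002  -0.0607]
-112 [ 0.0018 -0.1104]
knob tri [0.6499 0.084  0.0699] [0.0021 0.188 ]
[0.6494 0.09   0.064 ] [0.0009 0.1939] [0.0024 0.1913]
L [[-43.4, 149.2], [-44.0, 74.2], [-118.4, 76.9], [-118.7, 152.7]]
M [[-46.0, 58.8], [-38.6, -13.6], [-110.0, -21.0], [-119.5, 51.6]]
R [[-33.5, -34.0], [-35.5, -107.7], [-109.8, -108.5], [-107.7, -33.0]]
jaw [[-98.0, 156.8], [-98.1, 176.1]]
fix [[-96.2, -116.8], [-96.1, -131.0]]
```

Call:
servo_tool(
  grip=[0.35, 0.35, 0.35, 0.35, 0.35, 0.35, 0.35, 0.35],
  xyz=[
    [-0.76, 0.69, 0.8],
    [-0.76, 0.69, 0.8],
    [-0.76, 0.69, 0.8],
    [-0.76, 0.69, 0.8],
    [0, 0, 1],
    [0, 0, 1],
    [0, 0, 1],
    [0, 0, 1],
  ],
  dr=[
    [0, 0, 0],
    [0, 0, 0],
    [0, 0, 0],
    [0, 0, 0],
    [0, 0, 0],
    [0, 0, 0],
    [0, 0, 0],
    [0, 0, 0],
  ],
)

```text
t: 4.48
eef_pos: [0.4656, -0.1591, 0.0356]
tcp_rot: [0.998, -0.064, 0.001, 0.001]
contact_force: [-0.4, -0.0, 0.5]
width: 0.0296
grasp_force: 0.0
```

Call:
servo_tool(
  grip=[0.35, 0.35],
  xyz=[
    [0, 0, 0.6],
    [0, 0, 0],
  ],
  dr=[
    [0, 0, 0],
    [0, 0, 0],
  ],
)

```text
t: 4.65
eef_pos: [0.4636, -0.1582, 0.0188]
tcp_rot: [0.998, -0.063, -0.003, -0.0]
contact_force: [0.2, -0.1, -0.0]
width: 0.0301
grasp_force: 0.0
```

Call:
servo_tool(
  grip=[0.35, 0.35, 0.35, 0.35, 0.35, 0.35, 0.35, 0.35],
  xyz=[
    [0, -0.16, 0.26],
    [0.5, 0, 0],
    [0.3, 0, 0],
    [0.3, 0, 0],
    [0.3, 0, 0],
    [0.3, 0, 0],
    [0.2, 0, 0],
    [0, 0, 0],
  ],
  dr=[
    [0, 0, 0],
    [0, 0, 0],
    [0, 0, 0],
    [0, 0, 0],
    [0, 0, 0],
    [0, 0, 0],
    [0, 0, 0],
    [0, 0, 0],
  ],
)

```text
t: 5.32
eef_pos: [0.5156, -0.1593, 0.0152]
tcp_rot: [0.998, -0.062, 0.001, 0.0]
contact_force: [-0.1, 0.1, 1.1]
width: 0.0299
grasp_force: 0.0
```

Call:
servo_tool(
  grip=[0.35, 0.35, 0.35],
  xyz=[
    [0.15, 0, 0],
    [0.1, 0, 0],
    [0, 0, 0],
  ],
  dr=[
    [0, 0, 0],
    [0, 0, 0],
    [0, 0, 0],
  ],
)

```text
t: 5.57
eef_pos: [0.5201, -0.1599, 0.0148]
tcp_rot: [0.998, -0.062, 0.0, 0.0]
contact_force: [0.4, 0.2, 0.5]
width: 0.0295
grasp_force: 0.0
```

```bash
python3 - <<'E'
from h import *
save("w3.png",read_camera("wrist"))
E
```

```text
(no output)
```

View pics/w3.png

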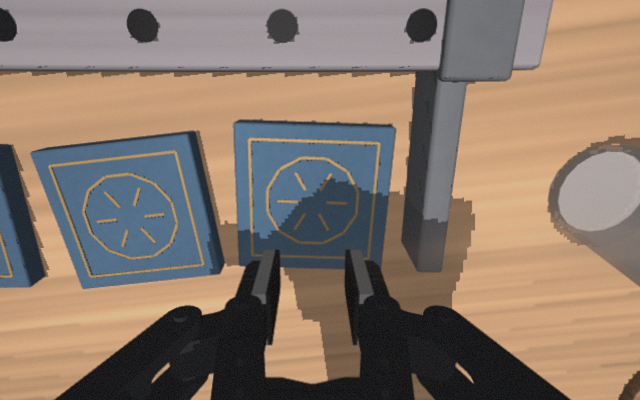

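Wrist view: the tile is at (312,195) and has not moved. The finger tips at row 252 overlap its back edge at row 268. So at this opening the tips stand too high and rode over the tile. I'll back off, close the fingers and go lower.

Call:
servo_tool(
  grip=[0.1, 0.1, 0.1, 0.1, 0.1, 0.1, 0.1, 0.1],
  xyz=[
    [0, 0, -0.5],
    [-0.6, 0, 0],
    [-0.7, 0, 0],
    [-0.7, 0, 0],
    [0, 0, 0.3],
    [0, 0, 0.2],
    [0, 0, 0.1],
    [0, 0, 0],
  ],
  dr=[
    [0, 0, 0],
    [0, 0, 0],
    [0, 0, 0],
    [0, 0, 0],
    [0, 0, 0],
    [0, 0, 0],
    [0, 0, 0],
    [0, 0, 0],
  ],
)

```text
t: 6.28
eef_pos: [0.4714, -0.1537, 0.0118]
tcp_rot: [0.998, -0.062, 0.0, 0.0]
contact_force: [0.3, 0.5, 0.3]
width: 0.0085
grasp_force: 0.0
```

Call:
servo_tool(
  grip=[0.1, 0.1, 0.1, 0.1, 0.1, 0.1, 0.1, 0.1],
  xyz=[
    [0, 0, 0.1],
    [0.5, 0, 0],
    [0.4, 0, 0],
    [0.3, 0, 0],
    [0.3, 0, 0],
    [0.2, 0, 0],
    [0.1, 0, 0],
    [0, 0, 0],
  ],
  dr=[
    [0, 0, 0],
    [0, 0, 0],
    [0, 0, 0],
    [0, 0, 0],
    [0, 0, 0],
    [0, 0, 0],
    [0, 0, 0],
    [0, 0, 0],
  ],
)

```text
t: 6.95
eef_pos: [0.5155, -0.1592, 0.0098]
tcp_rot: [0.998, -0.062, 0.0, 0.0]
contact_force: [0.5, -1.1, 0.3]
width: 0.0083
grasp_force: 0.0
```

```bash
python3 - <<'E'
from h import *
s=observe();im=read_camera("wrist");save("w4.png",im);print(tocr(s["eef_pos"]),s["contact_force"],s["eef_pos"][2])
E
```

```text
[-0.10134863 -0.06992326] [ 0.54009367 -1.07458531  0.34610286] 0.00979995564054207
```

View pics/w4.png

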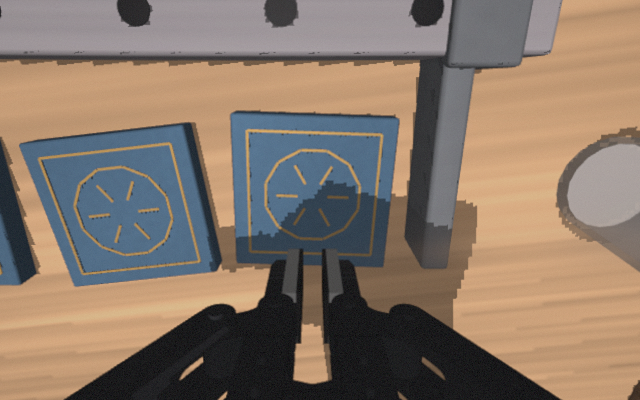

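Wrist view: the tile is at (313,190), still in place and unpushed, with the finger front at row 250 close to its back edge at row 265. I'll push on 12 mm and measure with the network.

Call:
servo_tool(
  grip=[0.1, 0.1, 0.1, 0.1, 0.1],
  xyz=[
    [0.2, 0, 0],
    [0.2, 0, 0],
    [0.1, 0, 0],
    [0, 0, 0],
    [0, 0, 0],
  ],
  dr=[
    [0, 0, 0],
    [0, 0, 0],
    [0, 0, 0],
    [0, 0, 0],
    [0, 0, 0],
  ],
)

```text
t: 7.42
eef_pos: [0.5273, -0.1608, 0.0098]
tcp_rot: [0.998, -0.062, 0.0, 0.0]
contact_force: [-0.1, 0.7, 0.0]
width: 0.0086
grasp_force: 0.0
```

```bash
cat >> h.py <<'E'
def edges(cols):
    """back/front edges (cramp x, mm) of blue tile top along given columns in newest wrist picture"""
    s=observe();im=read_camera("wrist");h=cv2.cvtColor(im,cv2.COLOR_RGB2HSV)
    m=((h[...,0]>95)&(h[...,0]<118)&(h[...,1]>110)&(h[...,2]>40)).astype(np.uint8)
    m=cv2.morphologyEx(m,cv2.MORPH_CLOSE,np.ones((9,9)))
    for n,(st,ce) in enumerate(zip(*cv2.connectedComponentsWithStats(m)[2:])):
        if n and st[4]>800:
            l,t,w,hh,_=st; print("blob",st.tolist(),"front/left/right/back cramp mm",[np.round(tocr(atz("wrist",p,.012,s))*1000,1).tolist() for p in((l+w/2,t),(l,t+hh/2),(l+w,t+hh/2),(l+w/2,t+hh))])
    print("tcp",np.round(tocr(s["eef_pos"])*1000,1),round(s["eef_pos"][2],4),"F",np.round(s["contact_force"],1),s["t"]);return im
E
python3 - <<'E'
from h import *
save("w5.png",edges(0))
E
```

```text
tcp [-89.5 -70. ] 0.0098 F [-0.1  0.7  0. ] 7.4167
```

```bash
python3 - <<'E'
import cv2
for f in("w4","w5"):
    im=cv2.imread(f"pics/{f}.png");h=cv2.cvtColor(im,cv2.COLOR_BGR2HSV)
    print(f,[(y,h[y,270].tolist()) for y in range(90,275,8)]);print(h[230,110])
E
```

```text
w4 [(90, [14, 100, 201]), (98, [14, 102, 193]), (106, [14, 100, 193]), (114, [104, 99, 103]), (122, [105, 101, 146]), (130, [18, 112, 193]), (138, [104, 101, 142]), (146, [105, 99, 141]), (154, [105, 98, 143]), (162, [105, 102, 142]), (170, [105, 82, 140]), (178, [0, 2, 129]), (186, [106, 101, 142]), (194, [104, 100, 138]), (202, [104, 101, 137]), (210, [112, 25, 112]), (218, [106, 61, 134]), (226, [104, 100, 138]), (234, [105, 99, 111]), (242, [102, 96, 80]), (250, [102, 18, 72]), (258, [104, 87, 79]), (266, [14, 100, 97]), (274, [120, 8, 31])]
[104 100 138]
w5 [(90, [170, 14, 107]), (98, [14, 103, 201]), (106, [14, 102, 203]), (114, [14, 101, 205]), (122, [14, 100, 198]), (130, [15, 100, 197]), (138, [107, 56, 64]), (146, [105, 102, 145]), (154, [104, 98, 145]), (162, [105, 100, 140]), (170, [104, 102, 138]), (178, [105, 97, 140]), (186, [104, 98, 138]), (194, [104, 100, 146]), (202, [18, 107, 179]), (210, [104, 102, 138]), (218, [105, 105, 139]), (226, [104, 105, 126]), (234, [18, 114, 105]), (242, [104, 98, 83]), (250, [106, 93, 82]), (258, [107, 90, 82]), (266, [106, 79, 71]), (274, [150, 27, 28])]
[103  98 135]
```

View pics/w5.png

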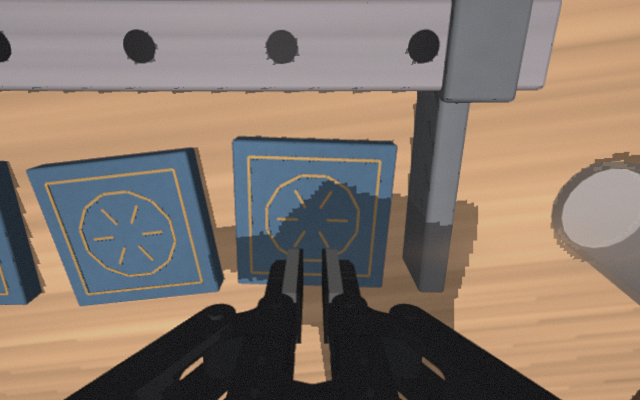

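Wrist view: the tile is at (313,212), measured still at x = -110 mm, and the fingers are above it without contact. So the tips are higher than stated. I'll back off and feel for the bench.

Call:
servo_tool(
  grip=[0, 0, 0, 0, 0, 0, 0, 0],
  xyz=[
    [-0.6, 0, 0],
    [-0.8, 0, 0],
    [-0.8, 0, 0],
    [0, 0, 0],
    [0, 0, 0.08],
    [0, 0, 0.08],
    [0, 0, 0.08],
    [0, 0, 0],
  ],
  dr=[
    [0, 0, 0],
    [0, 0, 0],
    [0, 0, 0],
    [0, 0, 0],
    [0, 0, 0],
    [0, 0, 0],
    [0, 0, 0],
    [0, 0, 0],
  ],
)

```text
t: 8.13
eef_pos: [0.4738, -0.154, 0.0034]
tcp_rot: [0.998, -0.062, 0.0, 0.0]
contact_force: [0.0, -0.3, 0.2]
width: 0.0
grasp_force: 0.0
```

Call:
servo_tool(
  grip=[0, 0, 0, 0],
  xyz=[
    [0, 0, 0.08],
    [0, 0, 0.08],
    [0, 0, 0.08],
    [0, 0, 0],
  ],
  dr=[
    [0, 0, 0],
    [0, 0, 0],
    [0, 0, 0],
    [0, 0, 0],
  ],
)

```text
t: 8.47
eef_pos: [0.4725, -0.1539, -0.0026]
tcp_rot: [0.998, -0.062, -0.0, -0.0]
contact_force: [-0.1, 0.7, -0.3]
width: 0.0001
grasp_force: 0.0
```

Call:
servo_tool(
  grip=[0, 0, 0, 0],
  xyz=[
    [0, 0, 0.1],
    [0, 0, 0.08],
    [0, 0, 0.08],
    [0, 0, 0],
  ],
  dr=[
    [0, 0, 0],
    [0, 0, 0],
    [0, 0, 0],
    [0, 0, 0],
  ],
)

```text
t: 8.8
eef_pos: [0.4723, -0.1539, -0.0091]
tcp_rot: [0.998, -0.062, -0.0, -0.0]
contact_force: [0.2, 0.4, -0.0]
width: -0.0001
grasp_force: 0.0
```

```bash
python3 - <<'E'
from h import *
s=observe();print(tocr(s["eef_pos"]),s["eef_pos"],s["contact_force"])
im=read_camera("scene");save("s6.png",im);w=read_camera("wrist");save("w6.png",w)
a=cv2.resize(im[130:250,200:360],None,fx=3,fy=3,interpolation=cv2.INTER_CUBIC)
b=cv2.resize(w[:, 160:480],None,fx=1,fy=1);b=cv2.copyMakeBorder(b,0,0,0,0,0)
o=np.zeros((400,800,3),np.uint8);o[:360,:480]=a;o[:,480:]=b;save("c6.png",o)
E
```

```text
[-0.144887   -0.06991239] [ 0.4723187  -0.15387444 -0.00910129] [ 0.22412388  0.44979563 -0.02782296]
```

View pics/c6.png

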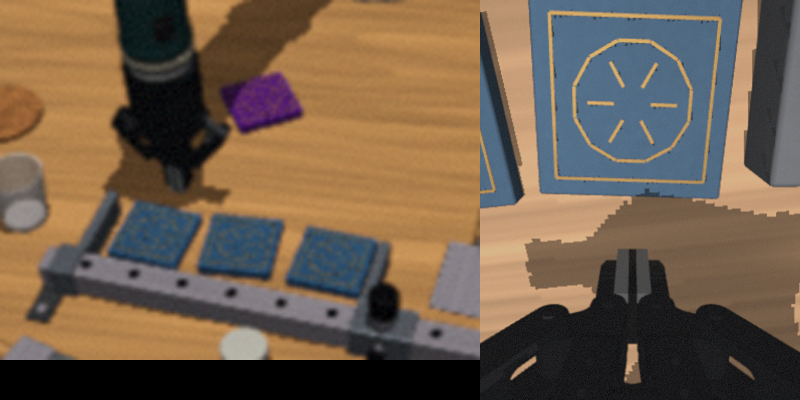

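The scene half shows the closed tips at scene pixel (259,193), just behind the right tile, and the tiles unmoved. The wrist half shows the tips at (313,250), with the tile's back edge at row 193. I'll triangulate the tip height from the two views.

```bash
python3 - <<'E'
from h import *
s=observe()
p=tri([ray("wrist",[313,250],s),ray("scene",[259,192.7])]);print(p,tocr(p),s["eef_pos"])
for z in(0,.005,.01,.015,.02): print(z,tocr(atz("wrist",[313,250],z,s)),tocr(atz("scene",[259,192.7],z)))
E
```

```text
[ 0.48017405 -0.15445834  0.01058072] [-0.13701944 -0.06952637] [ 0.47248378 -0.15389841 -0.00881068]
0 [-0.14047282 -0.07092511] [-0.14907086 -0.07348358]
0.005 [-0.13785833 -0.07091059] [-0.14451456 -0.07115328]
0.01 [-0.13524383 -0.07089608] [-0.13995827 -0.06882299]
0.015 [-0.13262933 -0.07088157] [-0.13540198 -0.06649269]
0.02 [-0.13001483 -0.07086706] [-0.13084569 -0.0641624 ]
```

Call:
servo_tool(
  grip=[0, 0, 0, 0],
  xyz=[
    [0, 0, 0.1],
    [0, 0, 0.1],
    [0, 0, 0.06],
    [0, 0, 0],
  ],
  dr=[
    [0, 0, 0],
    [0, 0, 0],
    [0, 0, 0],
    [0, 0, 0],
  ],
)

```text
t: 9.23
eef_pos: [0.4726, -0.1539, -0.0149]
tcp_rot: [0.998, -0.062, 0.0, -0.0]
contact_force: [-0.6, 1.3, 5.7]
width: -0.0001
grasp_force: 2.7
```

Call:
servo_tool(
  grip=[0, 0, 0, 0, 0, 0, 0, 0],
  xyz=[
    [0.4, 0, 0],
    [0.3, 0, 0],
    [0.3, 0, 0],
    [0.2, 0, 0],
    [0.2, 0, 0],
    [0.2, 0, 0],
    [0, 0, 0],
    [0, 0, 0],
  ],
  dr=[
    [0, 0, 0],
    [0, 0, 0],
    [0, 0, 0],
    [0, 0, 0],
    [0, 0, 0],
    [0, 0, 0],
    [0, 0, 0],
    [0, 0, 0],
  ],
)

```text
t: 9.9
eef_pos: [0.5023, -0.1575, -0.0149]
tcp_rot: [0.998, -0.063, -0.009, -0.001]
contact_force: [-11.2, 2.4, 18.2]
width: -0.0001
grasp_force: 9.5
```

```bash
sed -i 's/(h\[...,1\]>110)/(h[...,1]>70)/' h.py; python3 - <<'E'
from h import *
save("w7.png",edges(0))
E
```

```text
blob [207, 68, 211, 190, 35938] front/left/right/back cramp mm [[-29.1, -70.8], [-62.9, -30.6], [-63.1, -110.9], [-104.1, -70.6]]
blob [0, 97, 205, 196, 32543] front/left/right/back cramp mm [[-38.7, 3.8], [-75.6, 50.8], [-75.8, -28.4], [-120.9, 20.8]]
tcp [-114.7  -69.8] -0.0149 F [-11.2   2.4  18.2] 9.9
```

Call:
servo_tool(
  grip=[0, 0, 0, 0],
  xyz=[
    [0, 0, -0.2],
    [0.1, 0, 0],
    [0.2, 0, 0],
    [0, 0, 0],
  ],
  dr=[
    [0, 0, 0],
    [0, 0, 0],
    [0, 0, 0],
    [0, 0, 0],
  ],
)

```text
t: 10.28
eef_pos: [0.5198, -0.1599, -0.0105]
tcp_rot: [0.998, -0.062, -0.001, -0.0]
contact_force: [-2.7, 0.2, 2.5]
width: -0.0001
grasp_force: 1.5
```

```bash
python3 - <<'E'
from h import *
save("w8.png",edges(0))
E
```

```text
blob [210, 70, 202, 182, 33620] front/left/right/back cramp mm [[-12.5, -70.3], [-46.2, -30.3], [-46.4, -110.2], [-86.6, -70.1]]
blob [0, 140, 211, 179, 29411] front/left/right/back cramp mm [[-37.9, 9.1], [-75.5, 59.7], [-75.8, -27.9], [-120.8, 24.8]]
tcp [-97.1 -70. ] -0.0105 F [-2.7  0.2  2.5] 10.2833
```

Call:
servo_tool(
  grip=[0, 0, 0, 0, 0, 0, 0],
  xyz=[
    [0.1, 0, 0],
    [0, 0, 0],
    [-0.7, 0, 0],
    [-0.8, 0, 0],
    [-0.7, 0, 0],
    [0, 0, 0],
    [0, 0, 0],
  ],
  dr=[
    [0, 0, 0],
    [0, 0, 0],
    [0, 0, 0],
    [0, 0, 0],
    [0, 0, 0],
    [0, 0, 0],
    [0, 0, 0],
  ],
)

```text
t: 10.92
eef_pos: [0.4687, -0.1535, -0.0103]
tcp_rot: [0.998, -0.062, 0.001, 0.0]
contact_force: [1.8, -0.5, -0.1]
width: 0.0001
grasp_force: 0.0
```

Call:
servo_tool(
  grip=[0, 0, 0, 0, 0, 0],
  xyz=[
    [0, -0.9, 0],
    [0, -0.9, 0],
    [0, -0.9, 0],
    [0, -0.86, 0],
    [0, 0, 0],
    [0, 0, 0],
  ],
  dr=[
    [0, 0, 0],
    [0, 0, 0],
    [0, 0, 0],
    [0, 0, 0],
    [0, 0, 0],
    [0, 0, 0],
  ],
)

```text
t: 11.42
eef_pos: [0.4821, -0.0632, -0.0102]
tcp_rot: [0.998, -0.06, 0.002, -0.0]
contact_force: [0.4, -0.3, -0.2]
width: 0.0003
grasp_force: 0.0
```

```bash
python3 - <<'E'
from h import *
save("w9.png",edges(0))
E
```

```text
blob [201, 0, 213, 219, 38244] front/left/right/back cramp mm [[-39.3, 22.5], [-76.0, 62.9], [-75.8, -17.7], [-120.7, 22.7]]
blob [442, 0, 198, 139, 26344] front/left/right/back cramp mm [[-39.5, -57.4], [-61.7, -26.5], [-62.0, -97.5], [-87.0, -67.8]]
blob [0, 17, 183, 200, 33824] front/left/right/back cramp mm [[-45.0, 97.6], [-79.3, 138.6], [-78.8, 70.1], [-119.9, 112.8]]
tcp [-146.3   21.3] -0.0102 F [ 0.4 -0.3 -0.2] 11.4167
```

Call:
servo_tool(
  grip=[0, 0, 0, 0, 0, 0, 0, 0],
  xyz=[
    [0.5, 0.08, 0],
    [0.3, 0, 0],
    [0.3, 0, 0],
    [0.3, 0, 0],
    [0.3, 0, 0],
    [0.2, 0, 0],
    [0.15, 0, 0],
    [0, 0, 0],
  ],
  dr=[
    [0, 0, 0],
    [0, 0, 0],
    [0, 0, 0],
    [0, 0, 0],
    [0, 0, 0],
    [0, 0, 0],
    [0, 0, 0],
    [0, 0, 0],
  ],
)

```text
t: 12.13
eef_pos: [0.5281, -0.0731, -0.0104]
tcp_rot: [0.998, -0.062, -0.001, -0.0]
contact_force: [-3.1, 0.7, 1.0]
width: 0.0003
grasp_force: 1.3
```

```bash
python3 - <<'E'
from h import *
save("w10.png",edges(0))
E
```

```text
blob [422, 61, 218, 178, 32910] front/left/right/back cramp mm [[-12.2, -62.1], [-44.3, -26.5], [-44.7, -110.3], [-82.8, -76.5]]
blob [199, 63, 201, 193, 33582] front/left/right/back cramp mm [[-12.4, 21.0], [-48.0, 61.1], [-48.1, -18.3], [-90.9, 22.0]]
blob [0, 146, 185, 166, 28477] front/left/right/back cramp mm [[-42.6, 101.6], [-77.6, 146.8], [-77.9, 70.2], [-119.3, 117.2]]
tcp [-99.4  17.1] -0.0104 F [-3.1  0.7  1. ] 12.1333
```

Call:
servo_tool(
  grip=[0, 0, 0, 0, 0, 0],
  xyz=[
    [0.12, 0, 0],
    [0.1, 0, 0],
    [0, 0, 0],
    [0, 0, 0],
    [0, 0, 0],
    [0, 0, 0],
  ],
  dr=[
    [0, 0, 0],
    [0, 0, 0],
    [0, 0, 0],
    [0, 0, 0],
    [0, 0, 0],
    [0, 0, 0],
  ],
)

```text
t: 12.68
eef_pos: [0.5284, -0.0729, -0.0108]
tcp_rot: [0.998, -0.062, -0.006, -0.001]
contact_force: [-8.1, 1.3, 5.8]
width: 0.0004
grasp_force: 4.1
```

```bash
python3 - <<'E'
from h import *
save("w11.png",edges(0))
E
```

```text
blob [422, 62, 218, 176, 33183] front/left/right/back cramp mm [[-12.1, -61.3], [-43.7, -26.0], [-44.1, -109.2], [-81.6, -75.8]]
blob [198, 64, 203, 192, 33821] front/left/right/back cramp mm [[-12.4, 21.2], [-47.6, 61.5], [-47.7, -18.2], [-90.2, 22.3]]
blob [0, 147, 185, 166, 28417] front/left/right/back cramp mm [[-42.5, 101.5], [-77.5, 146.7], [-77.7, 70.3], [-119.3, 117.4]]
tcp [-99.2  17.4] -0.0108 F [-8.1  1.3  5.8] 12.6833
```

```bash
cat >> h.py <<'E'
def yell(im,s):
    """yellow outer border squares on tile tops -> cramp centre, angle, size"""
    h=cv2.cvtColor(im,cv2.COLOR_RGB2HSV)
    m=((h[...,0]>95)&(h[...,0]<118)&(h[...,1]>70)&(h[...,2]>40)).astype(np.uint8)
    m=cv2.morphologyEx(m,cv2.MORPH_CLOSE,np.ones((3,3)))
    y=((h[...,0]>15)&(h[...,0]<24)&(h[...,1]>60)&(cv2.dilate(m,np.ones((7,7)))>0)).astype(np.uint8)
    y=cv2.morphologyEx(y,cv2.MORPH_CLOSE,np.ones((5,5)))
    for c in cv2.findContours(y,cv2.RETR_EXTERNAL,cv2.CHAIN_APPROX_NONE)[0]:
        if cv2.contourArea(c)<6000: continue
        w=np.array([tocr(atz("wrist",p[0],.012,s)) for p in c[::2]])*1000
        (cx,cy),(a,b),an=cv2.minAreaRect(w.astype(np.float32));print("tile c",round(cx,1),round(cy,1),"size",round(a,1),round(b,1),"ang",round((an+45)%90-45,1))
E
python3 - <<'E'
from h import *
s=observe()
for n in ("w11",): yell(cv2.imread(f"pics/{n}.png")[:,:,::-1].copy(),s)
E
```

```text
tile c -82.3 115.4 size 45.0 45.2 ang -31.3
tile c -49.9 -70.2 size 45.2 45.0 ang -0.4
tile c -51.7 19.4 size 61.4 61.2 ang 3.6
```

View pics/w11.png

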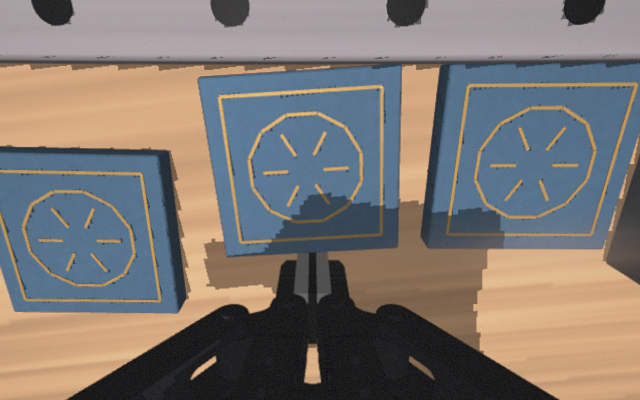

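The wrist view shows the middle tile at (303,160) with its left end about 5 mm off the tube (3.6°), while the right tile is flush and square. I'll push the middle tile at its left part.

Call:
servo_tool(
  grip=[0, 0, 0, 0, 0, 0, 0, 0],
  xyz=[
    [-0.6, 0, 0],
    [0, -0.9, 0.07],
    [0.3, 0, 0],
    [0.3, 0, 0],
    [0.15, 0, 0],
    [0.1, 0, 0],
    [0, 0, 0],
    [0, 0, 0],
  ],
  dr=[
    [0, 0, 0],
    [0, 0, 0],
    [0, 0, 0],
    [0, 0, 0],
    [0, 0, 0],
    [0, 0, 0],
    [0, 0, 0],
    [0, 0, 0],
  ],
)

```text
t: 13.4
eef_pos: [0.5331, -0.0494, -0.013]
tcp_rot: [0.998, -0.061, -0.011, -0.002]
contact_force: [-12.8, 6.2, 8.4]
width: 0.0
grasp_force: 7.1
```

```bash
python3 - <<'E'
from h import *
s=observe();im=edges(0);yell(im,s)
E
```

```text
blob [480, 69, 160, 166, 23478] front/left/right/back cramp mm [[-12.4, -45.9], [-41.8, -23.2], [-41.9, -82.7], [-76.7, -61.7]]
blob [271, 70, 209, 186, 34427] front/left/right/back cramp mm [[-12.4, 18.3], [-46.1, 56.5], [-46.1, -23.9], [-86.8, 13.6]]
blob [24, 153, 209, 166, 29732] front/left/right/back cramp mm [[-42.3, 110.6], [-77.4, 159.5], [-77.5, 73.6], [-119.4, 124.3]]
tcp [-97.4  41.2] -0.013 F [-12.8   6.2   8.4] 13.4
tile c -82.4 115.3 size 61.2 61.4 ang -1.1
tile c -49.7 18.4 size 61.2 61.1 ang -0.0
```

Call:
servo_tool(
  grip=[0, 0, 0, 0, 0, 0, 0, 0],
  xyz=[
    [-0.8, 0, -0.04],
    [-0.8, 0, 0],
    [-0.7, 0, 0],
    [0, -0.8, 0],
    [0, -0.8, 0],
    [0, -0.8, 0],
    [0, -0.55, 0],
    [0, 0, 0],
  ],
  dr=[
    [0, 0, 0],
    [0, 0, 0],
    [0, 0, 0],
    [0, 0, 0],
    [0, 0, 0],
    [0, 0, 0],
    [0, 0, 0],
    [0, 0, 0],
  ],
)

```text
t: 14.12
eef_pos: [0.4992, 0.0314, -0.0108]
tcp_rot: [0.998, -0.059, 0.002, -0.001]
contact_force: [0.7, 0.7, -0.3]
width: 0.0
grasp_force: 0.0
```

Call:
servo_tool(
  grip=[0, 0, 0, 0, 0, 0, 0, 0],
  xyz=[
    [0.5, 0, 0],
    [0.4, 0, 0],
    [0.3, 0, 0],
    [0.3, 0, 0],
    [0.3, 0, 0],
    [0.3, 0, 0],
    [0.1, 0, 0],
    [0, 0, 0],
  ],
  dr=[
    [0, 0, 0],
    [0, 0, 0],
    [0, 0, 0],
    [0, 0, 0],
    [0, 0, 0],
    [0, 0, 0],
    [0, 0, 0],
    [0, 0, 0],
  ],
)

```text
t: 14.78
eef_pos: [0.5418, 0.0213, -0.0118]
tcp_rot: [0.998, -0.062, -0.009, -0.0]
contact_force: [-10.3, 1.4, 7.8]
width: -0.0001
grasp_force: 5.2
```

```bash
python3 - <<'E'
from h import *
s=observe();im=edges(0);yell(im,s)
E
```

```text
blob [439, 68, 201, 166, 30019] front/left/right/back cramp mm [[-12.3, 31.3], [-41.9, 63.0], [-42.3, -13.2], [-77.3, 16.9]]
blob [199, 70, 207, 184, 34494] front/left/right/back cramp mm [[-12.5, 115.2], [-46.1, 155.9], [-46.2, 75.2], [-86.7, 116.0]]
tcp [-97.4 112.5] -0.0118 F [-10.3   1.4   7.8] 14.7833
tile c -49.9 18.4 size 45.1 45.2 ang 29.5
tile c -49.8 115.4 size 61.2 61.3 ang 0.2
```

All three tiles are flush and square: centres x ≈ -50 mm, angles within 0.4°. Now the knob.

Call:
servo_tool(
  grip=[0, 0, 0.8, 0.8, 0.8, 0.8, 0.8, 0.8],
  xyz=[
    [-0.8, 0, 0],
    [-0.8, 0, 0],
    [0, 0, -0.6],
    [0, 0, -1],
    [0, 0, -1],
    [0, 0, -1],
    [0, 0, -1],
    [0, 0, -1],
  ],
  dr=[
    [0, 0, 0],
    [0, 0, 0],
    [0, 0, 0],
    [0, 0, 0],
    [0, 0, 0],
    [0, 0, 0],
    [0, 0, 0],
    [0, 0, 0],
  ],
)

```text
t: 15.5
eef_pos: [0.5114, 0.0255, 0.1305]
tcp_rot: [0.998, -0.062, 0.001, 0.0]
contact_force: [0.6, 1.1, 0.2]
width: 0.0679
grasp_force: 0.0
```

Call:
servo_tool(
  grip=[0.8, 0.8, 0.8, 0.8, 0.8, 0.8, 0.8, 0.8],
  xyz=[
    [0.9, -0.5, -0.5],
    [0.9, -0.5, -0.3],
    [0.9, -0.5, 0],
    [0.9, -0.5, 0],
    [0.9, -0.5, 0],
    [0.8, -0.5, 0],
    [0, 0, 0],
    [0, 0, 0],
  ],
  dr=[
    [0, 0, 0],
    [0, 0, 0],
    [0, 0, 0],
    [0, 0, 0],
    [0, 0, 0],
    [0, 0, 0],
    [0, 0, 0],
    [0, 0, 0],
  ],
)

```text
t: 16.17
eef_pos: [0.6529, 0.0845, 0.1489]
tcp_rot: [0.998, -0.062, 0.001, -0.0]
contact_force: [-0.5, 0.2, -0.3]
width: 0.0684
grasp_force: 0.0
```

```bash
python3 - <<'E'
from h import *
np.set_printoptions(precision=4,suppress=True)
s=observe();im=read_camera("wrist");save("w14.png",im)
k=[x["pixel"] for x in spot_point("wrist","knob")[:2]];print(k,[tocr(atz("wrist",p,.065,s))*1000 for p in k],[x["extent"] for x in spot_in("wrist","knob")[:2]])
print(tocr(s["eef_pos"])*1000,s["eef_pos"],s["t"],s["tcp_rot"])
g=im.copy();cv2.imwrite("pics/c14.png",g[:,:,::-1])
E
```

```text
[[309.1, 200.4]] [array([  1.6773, 190.3892])] [[291.4, 178.7, 40.3, 44.6]]
[  5.0387 188.8229] [0.6529 0.0845 0.1489] 16.1667 [ 0.9981 -0.0616  0.0007 -0.0001]
```

View pics/c14.png

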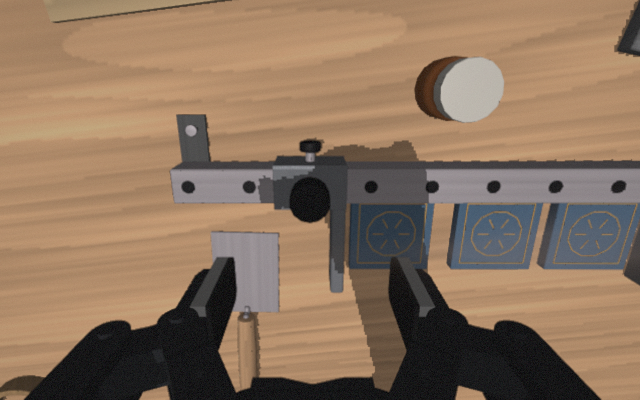

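Wrist view: the knob is at (309,200) midway between the open fingers, with the tiles flush along the tube and the locking screw behind at (310,147). Descending.

Call:
servo_tool(
  grip=[0.8, 0.8, 0.8, 0.8, 0.8, 0.8, 0.8, 0.8],
  xyz=[
    [-0.11, -0.06, 0.8],
    [0, 0, 0.9],
    [0, 0, 0.9],
    [0, 0, 0.8],
    [0, 0, 0.6],
    [0, 0, 0.4],
    [0, 0, 0.3],
    [0, 0, 0],
  ],
  dr=[
    [0, 0, 0],
    [0, 0, 0],
    [0, 0, 0],
    [0, 0, 0],
    [0, 0, 0],
    [0, 0, 0],
    [0, 0, 0],
    [0, 0, 0],
  ],
)

```text
t: 16.98
eef_pos: [0.6476, 0.0853, 0.0304]
tcp_rot: [0.998, -0.062, -0.001, 0.0]
contact_force: [-0.5, -0.1, -0.1]
width: 0.0684
grasp_force: 0.0
```

Call:
servo_tool(
  grip=[0.5, 0.4, 0.3, 0.2, 0.1, 0.1, 0.1, 0.1],
  xyz=[
    [0, 0, 0],
    [0, 0, 0],
    [0, 0, 0],
    [0, 0, 0],
    [0, 0, 0],
    [0, 0, 0],
    [0, 0, 0],
    [0, 0, 0],
  ],
  dr=[
    [0, 0, 0],
    [0, 0, 0],
    [0, 0, 0],
    [0, 0, 0],
    [0, 0, 0],
    [0, 0, 0],
    [0, 0, 0],
    [0, 0, 0],
  ],
  grip_force=60,
)

```text
t: 17.65
eef_pos: [0.6497, 0.0861, 0.0329]
tcp_rot: [0.998, -0.062, 0.001, -0.0]
contact_force: [-1.2, 0.8, 6.4]
width: 0.0286
grasp_force: 58.9
```

Call:
servo_tool(
  grip=[0.1, 0.1, 0.1, 0.1, 0.1, 0.1],
  xyz=[
    [0, 0, -0.1],
    [0, 0, -0.15],
    [0, 0, -0.15],
    [0, 0, -0.15],
    [0, 0, 0],
    [0, 0, 0],
  ],
  dr=[
    [0, 0, 0],
    [0, 0, 0],
    [0, 0, 0],
    [0, 0, 0],
    [0, 0, 0],
    [0, 0, 0],
  ],
  grip_force=70,
)

```text
t: 18.15
eef_pos: [0.6497, 0.086, 0.0451]
tcp_rot: [0.998, -0.062, 0.001, -0.0]
contact_force: [5.3, 0.1, -9.8]
width: 0.0284
grasp_force: 69.6
```

```bash
python3 - <<'E'
from h import *
s=observe();print(s["eef_pos"],s["contact_force"],s["torque"],s["width"],s["grasp_force"],tocr(s["eef_pos"]))
read_camera("wrist");print([x["extent"] for x in spot_in("wrist","knob")[:2]])
E
```

```text
[0.64966558 0.08604032 0.04514541] [ 5.33837122  0.12224606 -9.8386919 ] [ 0.1866004  -1.10434271  0.01002798] 0.028375318976242507 69.63385462760925 [0.00162763 0.18998081]
[[276.1, 241.6, 72.5, 84.5]]
```

The force of -9.8 N matches a plunger lift of about 12.5 mm. Sliding.

Call:
servo_tool(
  grip=[0.1, 0.1, 0.1, 0.1, 0.1, 0.1, 0.1, 0.1],
  xyz=[
    [0, 0.1, 0],
    [0, 0.15, 0],
    [0, 0.15, 0],
    [0, 0.15, 0],
    [0, 0.15, 0],
    [0, 0.15, 0],
    [0, 0.15, 0],
    [0, 0, 0],
  ],
  dr=[
    [0, 0, 0],
    [0, 0, 0],
    [0, 0, 0],
    [0, 0, 0],
    [0, 0, 0],
    [0, 0, 0],
    [0, 0, 0],
    [0, 0, 0],
  ],
)

```text
t: 18.92
eef_pos: [0.6466, 0.0614, 0.045]
tcp_rot: [0.998, -0.062, 0.001, -0.0]
contact_force: [5.2, 0.7, -10.4]
width: 0.0282
grasp_force: 69.7
```

```bash
python3 - <<'E'
from h import *
s=observe();print(s["contact_force"],s["torque"],s["width"],tocr(s["eef_pos"]))
im=edges(0);yell(im,s)
E
```

```text
[  5.23561623   0.74306194 -10.36629343] [ 0.14698405 -1.10995691  0.04974181] 0.028244625679066084 [0.0016555  0.16511603]
blob [375, 262, 265, 84, 17291] front/left/right/back cramp mm [[-24.1, 44.4], [-54.7, 124.0], [-53.9, -43.7], [-87.6, 33.5]]
tcp [  1.7 165.1] 0.045 F [  5.2   0.7 -10.4] 18.9167
```

Call:
servo_tool(
  grip=[0.1, 0.1, 0.1, 0.1, 0.1, 0.1, 0.1, 0.1],
  xyz=[
    [0, 0.1, 0],
    [0, 0.15, 0],
    [0, 0.15, 0],
    [0, 0.15, 0],
    [0, 0.15, 0],
    [0, 0.15, 0],
    [0, 0.15, 0],
    [0, 0, 0],
  ],
  dr=[
    [0, 0, 0],
    [0, 0, 0],
    [0, 0, 0],
    [0, 0, 0],
    [0, 0, 0],
    [0, 0, 0],
    [0, 0, 0],
    [0, 0, 0],
  ],
)

```text
t: 19.63
eef_pos: [0.6437, 0.0379, 0.045]
tcp_rot: [0.998, -0.062, 0.001, -0.001]
contact_force: [4.6, 2.5, -11.0]
width: 0.0278
grasp_force: 69.7
```

```bash
python3 - <<'E'
from h import *
s=observe();print(s["contact_force"],s["torque"],s["width"],tocr(s["eef_pos"]))
im=edges(0);save("w17.png",im);yell(im,s)
top=read_camera("top");save("t17.png",top)
for t in("knob","tile_a"):
  for x in spot_point("top",t)[:4]: print(t,x["conf"],tocr(atz("top",x["pixel"],.075 if t=="knob" else 0))*1000)
E
```

```text
[  4.61916497   2.54639363 -11.0482279 ] [ 0.4425056  -1.14917808 -0.06363499] 0.027785587600749808 [0.00164431 0.14152112]
blob [375, 262, 265, 84, 17732] front/left/right/back cramp mm [[-24.0, 21.0], [-54.7, 100.5], [-53.6, -67.0], [-87.3, 10.1]]
tcp [  1.6 141.5] 0.045 F [  4.6   2.5 -11. ] 19.6333
knob 0.44 [48.9130245 82.3964213]
tile_a 0.98 [-307.71989725  -31.69233141]
tile_a 0.82 [-47.87258861  -2.90553557]
tile_a 0.75 [-66.22661694  73.80868136]
tile_a 0.73 [-43.25395608 -78.24999273]
```

Call:
servo_tool(
  grip=[0.1, 0.1, 0.1, 0.1],
  xyz=[
    [0, 0.05, 0],
    [0, 0.02, 0],
    [0, 0, 0],
    [0, 0, 0],
  ],
  dr=[
    [0, 0, 0],
    [0, 0, 0],
    [0, 0, 0],
    [0, 0, 0],
  ],
)

```text
t: 20.17
eef_pos: [0.6437, 0.0373, 0.045]
tcp_rot: [0.998, -0.061, 0.001, -0.001]
contact_force: [5.8, 4.1, -9.3]
width: 0.0285
grasp_force: 69.8
```

Call:
servo_tool(
  grip=[0.1, 0.1, 0.1, 0.1, 0.1],
  xyz=[
    [0, 0, 0.1],
    [0, 0, 0.1],
    [0, 0, 0.06],
    [0, 0, 0],
    [0, 0, 0],
  ],
  dr=[
    [0, 0, 0],
    [0, 0, 0],
    [0, 0, 0],
    [0, 0, 0],
    [0, 0, 0],
  ],
)

```text
t: 20.58
eef_pos: [0.6437, 0.0374, 0.0387]
tcp_rot: [0.998, -0.061, 0.001, -0.001]
contact_force: [5.1, 3.8, -8.2]
width: 0.0277
grasp_force: 69.9
```

Lift is about 6 mm and still spring-loaded, so the pin has entered the hole. Lowering it home with a light push.

Call:
servo_tool(
  grip=[0.1, 0.1, 0.1, 0.1, 0.1],
  xyz=[
    [0, 0, 0.1],
    [0, 0, 0.1],
    [0, 0, 0.06],
    [0, 0, 0],
    [0, 0, 0],
  ],
  dr=[
    [0, 0, 0],
    [0, 0, 0],
    [0, 0, 0],
    [0, 0, 0],
    [0, 0, 0],
  ],
)

```text
t: 21.0
eef_pos: [0.6436, 0.037, 0.033]
tcp_rot: [0.998, -0.061, 0.001, -0.001]
contact_force: [5.0, 3.3, -3.0]
width: 0.028
grasp_force: 70.7
```

Call:
servo_tool(
  grip=[0.1, 0.1, 0.1, 0.1],
  xyz=[
    [0, 0, 0.06],
    [0, 0, 0.02],
    [0, 0, 0],
    [0, 0, 0],
  ],
  dr=[
    [0, 0, 0],
    [0, 0, 0],
    [0, 0, 0],
    [0, 0, 0],
  ],
)

```text
t: 21.33
eef_pos: [0.6437, 0.037, 0.0329]
tcp_rot: [0.998, -0.061, 0.001, -0.002]
contact_force: [1.6, 3.2, 9.4]
width: 0.028
grasp_force: 71.9
```

```bash
python3 - <<'E'
from h import *
s=observe();print(s["t"],s["eef_pos"],s["contact_force"],s["width"],tocr(s["eef_pos"])*1000)
w=read_camera("wrist");save("w18.png",w);yell(w,s);top=read_camera("top");save("t18.png",top)
# tile blobs from top view, cramp frame
h=cv2.cvtColor(top,cv2.COLOR_RGB2HSV);m=((h[...,0]>95)&(h[...,0]<118)&(h[...,1]>70)&(h[...,2]>40)).astype(np.uint8)
n,l,st,ce=cv2.connectedComponentsWithStats(m)
for i in range(1,n):
    if st[i][4]>60:
        c=cv2.findContours((l==i).astype(np.uint8),cv2.RETR_EXTERNAL,cv2.CHAIN_APPROX_NONE)[0][0]
        q=np.array([tocr(atz("top",p[0],.012)) for p in c])*1000
        print(st[i].tolist(),"x",q[:,0].min().round(),q[:,0].max().round(),"y",q[:,1].min().round(),q[:,1].max().round())
for t in("fixed_face","jaw_face"):
  for c in("scene","top","wrist"):
    if c=="scene" and t=="fixed_face": save("s18.png",read_camera(c))
    print(t,c,[(round(x["conf"],2),np.round(tocr(atz(c,x["pixel"],.018,s))*1000)) for x in spot_point(c,t)[:2]])
E
```

```text
21.3333 [0.64369033 0.03699248 0.03291412] [1.55598634 3.2423727  9.41220462] 0.027963339835277736 [  1.7260916 140.5704422]
[445, 92, 31, 28, 735] x 231.0 333.0 y -349.0 -249.0
[0, 144, 42, 72, 2077] x -228.0 -16.0 y 975.0 1150.0
[329, 182, 66, 30, 1187] x -89.0 -13.0 y -114.0 87.0
[318, 389, 20, 11, 108] x -667.0 -636.0 y -4.0 54.0
fixed_face scene [(0.72, array([ -54., -123.]))]
fixed_face top [(0.98, array([ -53., -118.]))]
fixed_face wrist []
jaw_face scene [(0.89, array([-57., 110.]))]
jaw_face top []
jaw_face wrist []
```

```bash
python3 - <<'E'
from h import *
im=cv2.imread("pics/s18.png")[:,:,::-1].copy()
h=cv2.cvtColor(im,cv2.COLOR_RGB2HSV);m=((h[...,0]>95)&(h[...,0]<118)&(h[...,1]>70)&(h[...,2]>40)).astype(np.uint8)
m[:195]=0;v,u=np.nonzero(m[:, :360]);q=np.array([tocr(atz("scene",p,.012)) for p in zip(u,v)])*1000
for y in range(-130,130,12):
    k=q[(abs(q[:,1]-y)<6)&(abs(q[:,0]+50)<60)]
    if len(k)>10: print(y,k[:,0].min().round(1),k[:,0].max().round(1),len(k))
print(observe()["contact_force"])
E
```

```text
-118 -84.3 -32.9 21
-106 -85.1 -33.6 41
-94 -80.1 -32.1 41
-82 -83.9 -32.0 46
-70 -83.0 -34.3 46
-58 -83.8 -30.4 47
-46 -84.3 -34.1 42
-34 -82.6 -31.1 41
-22 -82.4 -31.1 44
-10 -83.9 -34.0 44
2 -83.7 -31.7 50
14 -82.8 -32.4 39
26 -81.9 -32.4 43
38 -84.9 -33.1 48
50 -77.8 -30.1 36
62 -63.8 -30.8 27
74 -55.3 -30.7 26
86 -54.5 -31.4 18
[0.59448767 5.2423174  9.29686353]
```

```bash
python3 - <<'E'
from h import *
im=cv2.imread("pics/t18.png")[:,:,::-1].copy()
h=cv2.cvtColor(im,cv2.COLOR_RGB2HSV);m=((h[...,0]>95)&(h[...,0]<118)&(h[...,1]>70)&(h[...,2]>40)).astype(np.uint8)
m[:175]=0;m[225:]=0;m[:,:300]=0;m[:,410:]=0;v,u=np.nonzero(m);q=np.array([tocr(atz("top",p,.012)) for p in zip(u,v)])*1000
for y in range(-110,130,10):
    k=q[abs(q[:,1]-y)<5]
    if len(k): print(y,k[:,0].min().round(1),k[:,0].max().round(1),len(k))
sc=cv2.imread("pics/s18.png");g=cv2.cvtColor(sc,cv2.COLOR_BGR2HSV)
c,s=np.cos(PSI),np.sin(PSI)
cal=get_calibration("scene");T=np.linalg.inv(np.array(cal["T"]))
for y in(60,80,100):
  for x in(-85,-75,-60,-45):
    w=np.r_[O+C@np.array([x,y])/1000,.012]
    p=cv2.projectPoints(w[None],cv2.Rodrigues(T[:3,:3])[0],T[:3,3],np.array(cal["intrinsics"]),np.array(cal["distortion"]))[0].ravel().astype(int)
    print(y,x,p,g[p[1],p[0]])
E
```

```text
Traceback (most recent call last):
  File "h.py", line 12, in atz
    o,d=ray(cam,px,st);return o+d*(z-o[2])/d[2]
        ~~~^^^^^^^^^^^
  File "h.py", line 4, in ray
    c=get_calibration(cam)
ValueError: time passes only in moves, steps and waits
```

```bash
sed -i 's/^from rig import \*/from rig import *\nimport functools,rig\nget_calibration=functools.cache(rig.get_calibration)/' h.py; python3 - <<'E'
from h import *
im=cv2.imread("pics/t18.png")[:,:,::-1].copy()
h=cv2.cvtColor(im,cv2.COLOR_RGB2HSV);m=((h[...,0]>95)&(h[...,0]<118)&(h[...,1]>70)&(h[...,2]>40)).astype(np.uint8)
m[:175]=0;m[225:]=0;m[:,:300]=0;m[:,410:]=0;v,u=np.nonzero(m);q=np.array([tocr(atz("top",p,.012)) for p in zip(u,v)])*1000
for y in range(-110,130,10):
    k=q[abs(q[:,1]-y)<5]
    if len(k): print(y,k[:,0].min().round(1),k[:,0].max().round(1),len(k))
g=cv2.cvtColor(cv2.imread("pics/s18.png"),cv2.COLOR_BGR2HSV)
cal=get_calibration("scene");T=np.linalg.inv(np.array(cal["T"]))
for y in(60,80,100):
  for x in(-85,-75,-60,-45):
    w=np.r_[O+C@np.array([x,y])/1000,.012]
    p=cv2.projectPoints(w[None],cv2.Rodrigues(T[:3,:3])[0],T[:3,3],np.array(cal["intrinsics"]),np.array(cal["distortion"]))[0].ravel().astype(int)
    print(y,x,p,g[p[1],p[0]])
E
```

```text
-110 -87.6 -13.3 53
-100 -85.5 -14.4 61
-90 -86.6 -12.7 56
-80 -87.7 -13.4 62
-70 -86.0 -14.5 55
-60 -87.1 -12.8 58
-50 -88.2 -13.9 64
-40 -86.1 -15.0 73
-30 -87.2 -12.9 56
-20 -87.6 -14.0 58
-10 -86.6 -12.6 55
0 -87.7 -13.0 63
10 -88.1 -14.1 59
20 -86.8 -12.8 61
30 -87.9 -13.5 59
40 -88.6 -14.6 59
50 -87.3 -12.9 60
60 -88.0 -14.0 64
70 -86.3 -14.7 59
80 -87.4 -16.2 49
90 -87.8 -17.3 3
60 -85 [292 211] [120  64  12]
60 -75 [291 214] [100  55  14]
60 -60 [289 217] [107  55  42]
60 -45 [288 221] [104 130  49]
80 -85 [298 213] [165  34  15]
80 -75 [297 215] [135  93  11]
80 -60 [296 219] [103  74  24]
80 -45 [294 222] [106 130  49]
100 -85 [305 214] [60 43 12]
100 -75 [304 216] [105  39  13]
100 -60 [302 220] [126  98  13]
100 -45 [301 224] [135  16  32]
```

The row is straight (back edge -87 ±1 mm along its visible length), without gaps, and the pin is at its home stop. Handing in.

```bash
python3 -c "
from rig import *
s=observe();print(s['t'],s['width'],s['grasp_force'],s['contact_force']);print(sign_off())"
```

```text
21.7833 0.027973712818714937 71.94410562515259 [0.59448767 5.2423174  9.29686353]
the job is handed in; nothing more can be done
None
```

The job is handed in at 21.8 s: the three blue tiles lie flush against the tube in one straight, closed row, the sliding jaw is one hole along with its pin fully home, and the gripper still holds the knob with a light downward push; nothing else was moved.

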